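Open the dial padlock and present it

TASK

The brass dial padlock of the bead case lies in its grey cradle. Turn its dial click by click until the white line stands at the red mark, pull the shackle out of the lock body as far as it goes, then lift the opened lock out of the cradle and hold it up, dial upward, its underside at least 12 cm above the table. Finish while still holding it there, and leave the things lying round about where they are.

Things in the scene. Friction and masses are not known exactly. Their poses are not given: they have to be found in the camera images.
- cradle: Light grey cradle with a cork floor, fixed to the table, 71 x 79 mm, 30 mm high. Origin: centre of its underside. The pocket floor is 16 mm above the table; its walls rise 14 mm above that floor and stand 1.5 mm clear of the lock on every side. The cradle's +x side is open in the middle for the shackle (walls there only outside 27 mm from the centre line, and a 5 mm lip), so the lock lifts straight up.
- lock: Brass padlock lying dial up in the cradle: shell 56 (x) x 64 (y) x 24 (z) mm, about 0.2 kg in all. Origin: centre of the shell's underside (16 mm above the table at the start); z is up out of the dial, +x points to the shackle. A red dot on the top face at +x, 25 mm from the dial's axis, is the opening mark. Loose: only the cradle keeps it from turning or sliding.
- dial (a joint): Dial angle, rad: 0 when the white line stands at the red dot, positive counterclockwise seen from above. It clicks into a notch every 0.393 rad (22.5 deg; 0.05 to 0.1 N m to pass from one to the next) and settles in the nearest notch when let go. It starts one to three notches on the positive side, so it has to be turned clockwise. Only the notch at 0 (within about 0.1 rad) frees the shackle; everywhere else a cam blocks it.
- dial_grip (a point): Middle of the dial's bar grip, on the dial's axis: black bar 38 mm long, 14 mm wide, 19 mm high, rising from the 44 mm dial disc. The point lies 37.5 mm above the lock's underside, so 53.5 mm above the table at the start; the bar reaches 9 mm above it and 9 mm below it, down to the disc. Its x axis runs along the bar towards the end with the white line; it turns with the dial.
- shackle (a joint): How far the shackle is pulled out of the shell, m: 0 shut, 0.018 fully out (stop). Slides along the lock's +x with about 2 N of friction and stays where it is left.
- shackle_grip (a point): Point midway between the two straight shackle legs, 28 mm out from the shell's +x face when shut (56 mm from the dial's axis), 28 mm above the table at the start; x axis as the lock's. Moves with the shackle. The legs are 9 mm round steel, 40 mm apart centre to centre (49 mm over the outside), straight from the shell to 40 mm out, then joined by a half-round bow; nothing lies under or beside them. They can be gripped across both legs (along y).
- glass_dish: Octagonal glass dish, 67 mm wide, 18 mm high, a bystander. Origin: centre of its underside.
- spool_blue: Standing spool of blue thread, 51 mm wide, 60 mm high, a bystander. Origin: centre of its underside.
- bracelet: Stone bead bracelet lying flat, 68 mm wide, 10 mm high, a bystander. Origin: centre of its underside.

How it is judged:
By the outcome, as a careful person would: the job done as asked, in the order asked, and still so for the second after the job is handed in, while the arm keeps its last pose, push and grip.
It also fails if it takes over 51 s, if anything falls off the work surface, if the arm or the gripper's body presses on something with over 40 N, if the wrist force passes 120 N, or if a joint passes its speed limit or range.

ROBOT

A 6-joint arm with a two-finger parallel gripper is mounted at the origin on the work surface; the furniture and walls round the work are solid. World frame = base frame: x ahead of the robot, y to its left, z up, the work surface at z = 0. Lengths are in m, angles in rad, forces in N, time in s.
With the tool pointing down it reaches from about 0.275 to 0.725 m from the base axis. Payload 15.9 kg.
Tool frame: the origin (TCP) lies midway between the tips of the shut fingers; the grasp point (between the pads) lies 19 mm behind it; z points along the fingers, y is the direction in which the jaws open and shut (so a half turn about z gives the same grasp; the last joint's range is limited). The gripper opens to 85 mm and grips with 20 to 120 N. Pads are 22 mm wide; open, the fingers measure 114 mm over their backs; the gripper's body (76 mm by 85 mm) begins 54 mm behind the grasp point. The pads swing forward as they close: fully open they stand 13 mm farther back than shut.
Start: joints at [0, 0.213, -0.034, 1.323, 0, 1.571], TCP at [0.5, -0, 0.231] pointing down, gripper open.
Joint ranges: [-2.98, 2.98], [-0.74, 1.72], [-1.14, 1.35], [-2.1, 2.04], [-1.57, 1.44], [-3.14, 3.14]. Speed limits (rad/s): [1.89, 1.89, 2.39, 2.57, 3.14, 3.14].

INTERFACE

Orientations are given as a rotation vector (axis times angle).
In Python, from plant import ctrl gives the robot as it stands.
- The arm moves only by the tool move_arm, never from a script. Its argument "rows" is a list of rows, each an object with "twist": the turn, a rotation vector about the world's x, y, z in units of 5 degrees (1.0 is 5 degrees), a list of three; "travel": the shift along the world's x, y, z in units of 40 mm (1.0 is 40 mm), a list of three; "claw": the opening in per cent of the stroke, from 0 (shut) to 100 (fully open). In form: [{"twist": [ax, ay, az], "travel": [tx, ty, tz], "claw": claw}, ...]. A call has 1 to 8 rows; each row shifts and turns the commanded pose from where the row before left it; what a row does not reach is not made up. A row lasts 1/12 s, in which the tool goes at most 41.7 mm and 7.16 degrees, less where a joint would pass 70% of its speed; a pose out of reach is approached as far as the arm can. A call is refused whole if a number of a shift passes 1 or a number of a turn 1, either way. A call with a gripper value outside its range is refused whole. The fingers move at their own pace and stop on an object; "force" is the grip in N (left out, the last holds). Time passes only in rows, so rows that do not move let the fingers close. It gives the time, the measured TCP pose, the force and the opening at its end, in the units of the state.
- ctrl.observe(): the state, without advancing time (a new reading comes with each control period).
- ctrl.get_image(name): name is "scene" or "side" or "wrist"; returns a dict with "pixels" (384x512x3 uint8, red, green, blue), "camera_matrix" (3x3 intrinsics, pixels), "position" and "orientation" of the camera in the world; the wrist camera has in their place "T_tool_cam" (4x4, takes a point from camera to tool coordinates, whose origin is the TCP and whose axes are the flange's). Camera axes: x right, y down, z forward; pixel columns grow to the right and rows downward; lengths in m; the calibration is good to about 2 mm. A picture is of the moment at which its call begins: read the wrist's pose just before it. There is no depth.
- ctrl.sign_off(): hands the job in, once; it reports no verdict.
The state is a dict: "t": time; "q": joint angles; "joint_vel": joint speeds; "effort": joint torques, N m; "tool_pos": TCP position; "orientation": TCP orientation; "force": force on the tool from outside, world axes, zero at the start; "ft_torque": the same for the moment, N m; "grip_width": finger opening in m.
Only numpy, scipy, OpenCV 4.12 (cv2) and the standard library are available. Lean on these libraries where they do the work, as an engineer would, in place of code of your own. Each camera call takes 0.05 s, during which the arm holds its last target.

## Working session

There is one attempt and no reset: what is moved stays moved. The work goes in short steps, Python scripts to look and compute and a tool call to move; the robot and the scene stay as the last step left them, time stands still between calls to the robot, and variables do not carry over. Pictures are saved under pics/ and viewed, and the job is handed in when it is done.

Besides the shell and the picture viewer there is one more tool, called after "Request:" as name([rows], argument=value, ...), one row to a line, values as JSON. move_arm: Moves the arm, as the interface text tells. Its arguments: {"type":"object","properties":{"rows":{"type":"array"},"force":{"type":"number"}},"required":["rows"]}

```bash
ls; mkdir -p pics
cat > h.py <<'E'
import numpy as np, cv2
from scipy.spatial.transform import Rotation as R
from plant import ctrl
def cam(name):
    s=ctrl.observe(); im=ctrl.get_image(name)
    if name=='wrist':
        T=np.eye(4);T[:3,:3]=R.from_rotvec(s['orientation']).as_matrix();T[:3,3]=s['tool_pos']
        T=T@np.array(im['T_tool_cam'])
    else:
        o=np.array(im['orientation']);T=np.eye(4);T[:3,:3]=R.from_rotvec(o).as_matrix() if o.shape==(3,) else o;T[:3,3]=im['position']
    return im['pixels'],np.array(im['camera_matrix']),T
def ray(K,T,u,v,z):
    d=T[:3,:3]@np.linalg.solve(K,[u,v,1.]);return T[:3,3]+d*(z-T[2,3])/d[2]
def proj(K,T,p):
    c=T[:3,:3].T@(np.array(p)-T[:3,3]);c=K@c;return c[:2]/c[2]
def save(n,px): cv2.imwrite('pics/'+n+'.png',cv2.cvtColor(px,cv2.COLOR_RGB2BGR))
E
python3 - <<'E'
from h import *
for n in ['scene','side','wrist']:
    p,K,T=cam(n);save(n+'0',p);print(n,K.round(1).tolist(),T.round(3).tolist())
    np.savez('pics/'+n+'0.npz',p=p,K=K,T=T)
s=ctrl.observe();print(s)
E
```

```text
pics
scene [[483.6, 0.0, 254.2], [0.0, 483.6, 195.3], [0.0, 0.0, 1.0]] [[0.883, -0.175, 0.436, -0.033], [-0.469, -0.366, 0.804, -1.12], [0.019, -0.914, -0.405, 0.529], [0.0, 0.0, 0.0, 1.0]]
side [[451.8, 0.0, 252.4], [0.0, 451.8, 194.0], [0.0, 0.0, 1.0]] [[0.988, -0.101, 0.118, 0.307], [-0.155, -0.564, 0.811, -1.187], [-0.015, -0.82, -0.573, 0.757], [0.0, 0.0, 0.0, 1.0]]
wrist [[277.1, 0.0, 256.4], [0.0, 277.1, 190.1], [0.0, 0.0, 1.0]] [[1.0, 0.0, -0.001, 0.5], [-0.0, -0.946, -0.325, 0.084], [-0.001, 0.325, -0.946, 0.373], [0.0, 0.0, 0.0, 1.0]]
{'t': 0.15, 'q': array([ 6.25347637e-07,  2.13228638e-01, -3.48729558e-02,  1.32345943e+00,
       -1.11043326e-05,  1.57082451e+00]), 'joint_vel': array([-0.00082803, -0.00304808,  0.00208719,  0.00085604,  0.0007002 ,
       -0.00033684]), 'effort': array([ 7.54873927e-04, -6.86405826e+01,  4.87247872e+01,  1.30636684e-02,
        8.93374795e-05, -4.25830592e-06]), 'tool_pos': array([ 4.99769317e-01, -3.19199781e-06,  2.30953737e-01]), 'orientation': array([-2.22109520e+00, -2.22103399e+00,  8.61569171e-04]), 'force': array([-0.44005611,  0.47761107, -0.19449973]), 'ft_torque': array([ 0.04796592,  0.01972463, -0.02170018]), 'grip_width': 0.08554061111789418}
```

View pics/scene0.png

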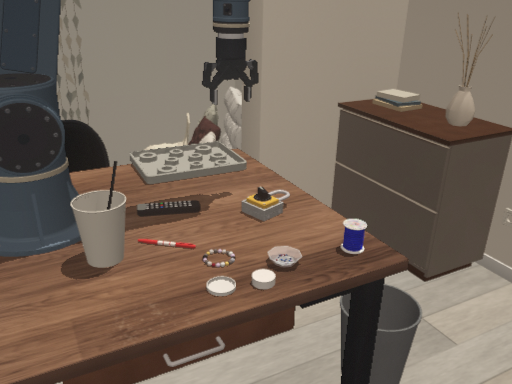

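View pics/side0.png

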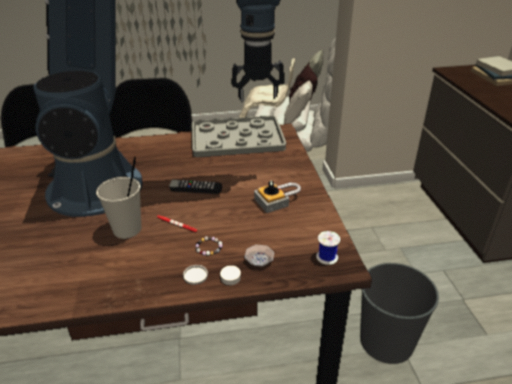

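View pics/wrist0.png

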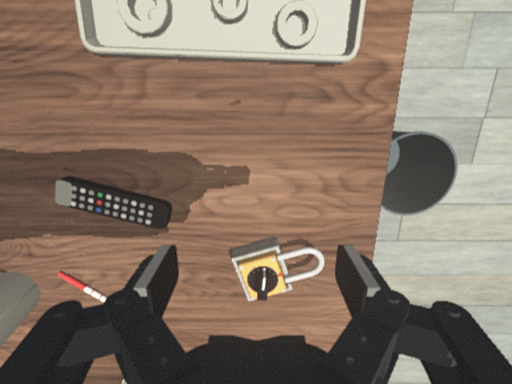

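Run:
```python
from h import *
d=np.load('pics/wrist0.npz');p=d['p']
save('w0z',cv2.resize(p[225:315,215:335],None,fx=6,fy=6,interpolation=cv2.INTER_CUBIC))
hsv=cv2.cvtColor(p,cv2.COLOR_RGB2HSV)
m=cv2.inRange(hsv,(15,110,100),(32,255,255));m[:225]=0;m[315:]=0;m[:,:215]=0;m[:,335:]=0
c=np.vstack(cv2.findContours(m,0,2)[0]);r=cv2.minAreaRect(c);b=cv2.boxPoints(r);print(r)
K,T=d['K'],d['T']
w=np.array([ray(K,T,*x,.04) for x in b]);print(w.round(4),w.mean(0));print([np.linalg.norm(w[i]-w[i-1]) for i in range(4)])
```

```text
((262.3018798828125, 276.0566101074219), (41.75761032104492, 40.10928726196289), 74.05460357666016)
[[ 0.473  -0.1361  0.04  ]
 [ 0.5263 -0.1185  0.04  ]
 [ 0.5445 -0.1851  0.04  ]
 [ 0.4883 -0.2048  0.04  ]] [ 0.5080286 -0.1611422  0.04     ]
[np.float64(0.070393358802699), np.float64(0.05620001580339239), np.float64(0.06903608109924199), np.float64(0.059514438351369624)]
```

View pics/w0z.png

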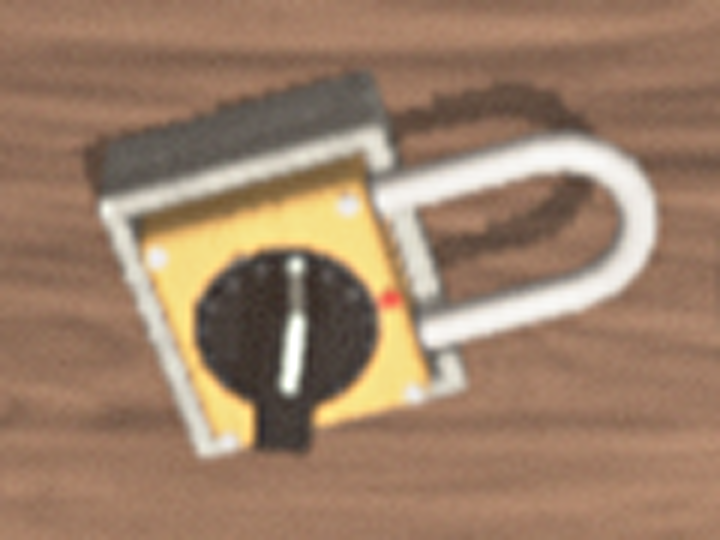

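The wrist view shows the lock at about (262,276). The red dot is on its right side, and the white line points up in the image, which looks like three notches. I'll move closer to measure it.

Request:
move_arm([
  {"twist": [0, 0, 0], "travel": [0.025, -0.4, -0.25], "claw": 45},
  {"twist": [0, 0, 0], "travel": [0.025, -0.4, -0.25], "claw": 45},
  {"twist": [0, 0, 0], "travel": [0.025, -0.4, -0.25], "claw": 45},
  {"twist": [0, 0, 0], "travel": [0.025, -0.4, -0.25], "claw": 45},
  {"twist": [0, 0, 0], "travel": [0.025, -0.4, -0.25], "claw": 45},
  {"twist": [0, 0, 0], "travel": [0.025, -0.4, -0.25], "claw": 45},
  {"twist": [0, 0, 0], "travel": [0.025, -0.4, -0.25], "claw": 45},
  {"twist": [0, 0, 0], "travel": [0.025, -0.4, -0.25], "claw": 45},
])

```text
t: 0.82
tool_pos: [0.5078, -0.1288, 0.1506]
orientation: [-2.221, -2.221, 0.0]
force: [-0.2, -0.1, 0.3]
grip_width: 0.0384
```

Run:
```python
from h import *
p,K,T=cam('wrist');save('w1',p);np.savez('pics/wrist1.npz',p=p,K=K,T=T);s=ctrl.observe();print(s['t'],s['tool_pos'],s['q'],s['force'],s['grip_width'])
```

```text
0.8667 [ 0.50716023 -0.13079334  0.14874052] [-2.51830075e-01  2.92656363e-01 -1.40518774e-01  1.13987986e+00
 -9.35778006e-04  1.32015963e+00] [-2.13258321 -2.47991681 -2.89082455] 0.03829150771307197
```

View pics/w1.png

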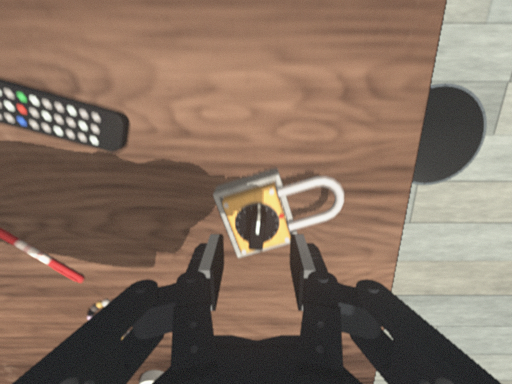

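Run:
```python
from h import *
p,K,T=cam('wrist');save('w2',p);np.savez('pics/wrist2.npz',p=p,K=K,T=T);s=ctrl.observe();print(s['t'],s['tool_pos'],s['orientation'])
x0,y0,f=200,160,5
save('w2z',cv2.resize(p[160:270,200:350],None,fx=5,fy=5,interpolation=cv2.INTER_CUBIC))
hsv=cv2.cvtColor(p,cv2.COLOR_RGB2HSV)
roi=np.zeros(p.shape[:2],np.uint8);roi[160:270,200:350]=255
red=(cv2.inRange(hsv,(0,130,120),(8,255,255))|cv2.inRange(hsv,(172,130,120),(180,255,255)))&roi
v,u=np.nonzero(red);print('red',len(u),u.mean(),v.mean(),ray(K,T,u.mean(),v.mean(),.04))
blk=cv2.inRange(p,(0,0,0),(70,70,70))
m=cv2.inRange(hsv,(15,110,90),(32,255,255))&roi
c=np.vstack(cv2.findContours(m,0,2)[0]);r=cv2.minAreaRect(c);b=cv2.boxPoints(r)
w=np.array([ray(K,T,*x,.04) for x in b]);print(b.tolist(),w.round(4).tolist(),w.mean(0))
for i in range(4):
    d=w[i]-w[i-1];print(np.linalg.norm(d),np.degrees(np.arctan2(d[1],d[0])))
```

```text
0.9167 [ 0.50702966 -0.12949588  0.14958513] [-2.22220213 -2.21781519  0.00260121]
red 15 282.06666666666666 212.73333333333332 [ 0.5323431  -0.15702261  0.04      ]
[[220.51890563964844, 194.68650817871094], [274.4162292480469, 178.1027069091797], [292.4053955078125, 236.5675811767578], [238.50808715820312, 253.15138244628906]] [[0.4725, -0.1381, 0.04], [0.5241, -0.1215, 0.04], [0.5436, -0.1834, 0.04], [0.4884, -0.2027, 0.04]] [ 0.50716376 -0.16140801  0.04      ]
0.06652956610520186 103.79686608681267
0.05418403437568824 17.84617368213663
0.06487280530230996 -72.53296352689593
0.05847178342611948 -160.69157719437388
```

View pics/w2z.png

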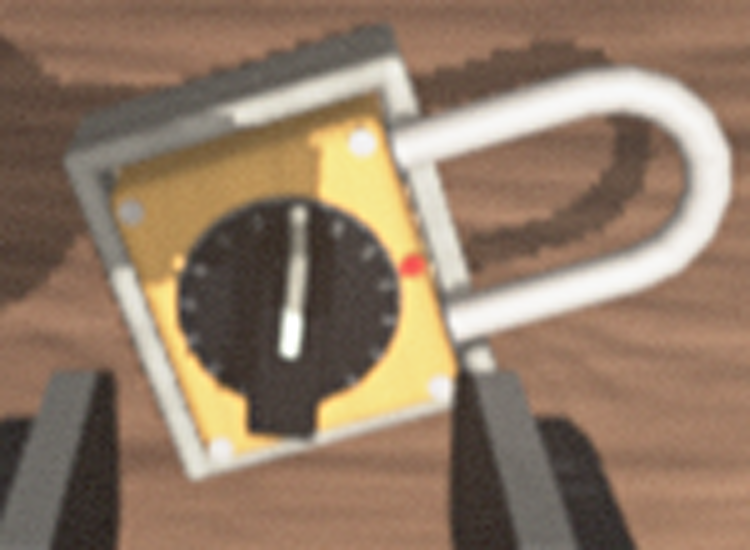

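Run:
```python
from h import *
d=np.load('pics/wrist2.npz');K,T=d['K'],d['T']
q=lambda x,y,z:ray(K,T,200+(x-2)/5,160+(y-2)/5,z)
sc=[q(x,y,.04) for x,y in [(360,142),(132,211),(220,447),(440,387)]]
c=np.mean(sc,0);print(c)
a=lambda v:np.degrees(np.arctan2(v[1],v[0]))
print(a(sc[0]-sc[1]),a(sc[3]-sc[2]),a(sc[0]-sc[3]),a(sc[1]-sc[2]))
print([np.linalg.norm(sc[i]-sc[i-1]) for i in range(4)])
r=q(412,266,.04);print('red',r,a(r-c),np.linalg.norm(r-c))
l=q(300,213,.0445);print('line disc',l,a(l-c),np.linalg.norm(l[:2]-c[:2]))
t1,t2=q(291,352,.0625),q(294,312,.0625);print('bar top line',t1,t2,a(t2-t1))
l1,l2=q(400,143,.028),q(580,93,.028);m1,m2=q(455,320,.028),q(620,272,.028);print(a(l2-l1),a(m2-m1))
```

```text
[ 0.50791933 -0.16460049  0.04      ]
17.759874736329724 17.205932830980355 108.03811458316473 107.23253081447092
[np.float64(0.05524617676141465), np.float64(0.046280329457423816), np.float64(0.05479291917125456), np.float64(0.04705511488116239)]
red [ 0.53227951 -0.15709402  0.04      ] 17.12641001598694 0.02549049532277441
line disc [ 0.51015791 -0.14410381  0.0445    ] 83.76705081846761 0.02061856037980523
bar top line [ 0.50840771 -0.16438292  0.0625    ] [ 0.50895209 -0.15630595  0.0625    ] 86.14413742741459
16.421768252482337 18.001668812595025
```

Request:
move_arm([
  {"twist": [0, 0, -0.5], "travel": [0, -0.3, 0], "claw": 45},
  {"twist": [0, 0, -0.5], "travel": [0, -0.3, 0], "claw": 45},
  {"twist": [0, 0, 0], "travel": [0, -0.3, 0], "claw": 45},
  {"twist": [0, 0, 0], "travel": [0, 0, -0.5], "claw": 45},
  {"twist": [0, 0, 0], "travel": [0, 0, -0.5], "claw": 45},
  {"twist": [0, 0, 0], "travel": [0, 0, -0.5], "claw": 45},
  {"twist": [0, 0, 0], "travel": [0, 0, -0.4], "claw": 45},
  {"twist": [0, 0, 0], "travel": [0, 0, 0], "claw": 45},
])

```text
t: 1.58
tool_pos: [0.5064, -0.1641, 0.0728]
orientation: [-2.314, -2.12, 0.003]
force: [-1.2, 0.7, 0.2]
grip_width: 0.0381
```

Run:
```python
from h import *
p,K,T=cam('wrist');s=ctrl.observe();print(s['t'],s['tool_pos'],s['orientation'],s['force'],s['grip_width'])
save('w3',cv2.resize(p[200:384,130:390],None,fx=3,fy=3,interpolation=cv2.INTER_CUBIC))
m=R.from_rotvec(s['orientation']).as_matrix();print(np.degrees(np.arctan2(m[1,1],m[0,1])))
```

```text
1.6333 [ 0.50716715 -0.16426375  0.07456276] [-2.31528073e+00 -2.12071896e+00  1.80882180e-03] [0.08125919 1.02922545 1.57786719] 0.038647183810061846
-5.022711703584102
```

View pics/w3.png

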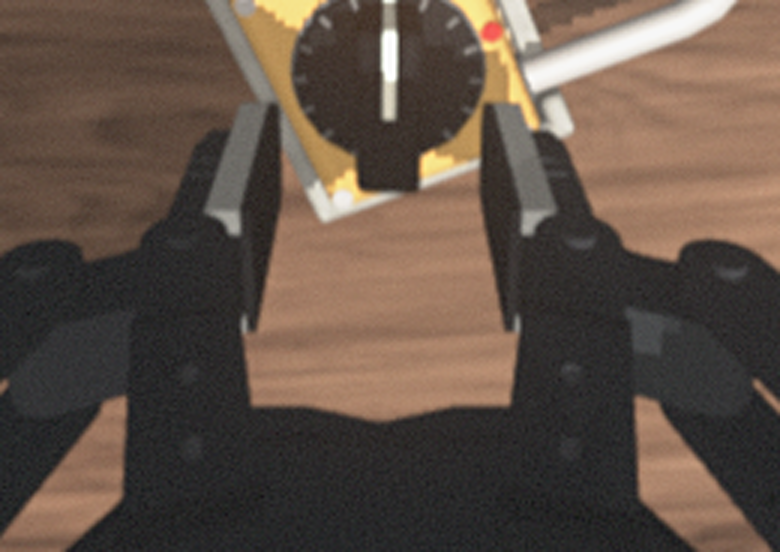

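Request:
move_arm([
  {"twist": [0, 0, 0], "travel": [0.02, 0, -0.25], "claw": 45},
  {"twist": [0, 0, 0], "travel": [0, 0, -0.25], "claw": 45},
  {"twist": [0, 0, 0], "travel": [0, 0, -0.2], "claw": 45},
  {"twist": [0, 0, 0], "travel": [0, 0, 0], "claw": 10},
  {"twist": [0, 0, 0], "travel": [0, 0, 0], "claw": 10},
  {"twist": [0, 0, 0], "travel": [0, 0, 0], "claw": 10},
  {"twist": [0, 0, 0], "travel": [0, 0, 0], "claw": 10},
  {"twist": [0, 0, 0], "travel": [0, 0, 0], "claw": 10},
], force=35)

```text
t: 2.3
tool_pos: [0.5089, -0.164, 0.0476]
orientation: [2.316, 2.122, 0.0]
force: [0.6, -0.0, -2.4]
grip_width: 0.013
```

Request:
move_arm([
  {"twist": [0, 0, -0.8], "travel": [0, 0, 0], "claw": 5},
  {"twist": [0, 0, -0.8], "travel": [0, 0, 0], "claw": 5},
  {"twist": [0, 0, -0.8], "travel": [0, 0, 0], "claw": 5},
  {"twist": [0, 0, -0.8], "travel": [0, 0, 0], "claw": 5},
  {"twist": [0, 0, -0.8], "travel": [0, 0, 0], "claw": 5},
  {"twist": [0, 0, -0.8], "travel": [0, 0, 0], "claw": 5},
  {"twist": [0, 0, -0.8], "travel": [0, 0, 0], "claw": 5},
  {"twist": [0, 0, -0.8], "travel": [0, 0, 0], "claw": 5},
])

```text
t: 2.97
tool_pos: [0.5087, -0.164, 0.0474]
orientation: [2.814, 1.397, -0.0]
force: [-1.1, -1.2, -0.9]
grip_width: 0.013
```

```bash
cat > st.py <<'E'
from h import *
s=ctrl.observe();print(s['t'],s['tool_pos'],s['q'].round(2),s['force'].round(1),s['ft_torque'].round(3),s['grip_width'])
m=R.from_rotvec(s['orientation']).as_matrix();print(np.degrees(np.arctan2(m[1,1],m[0,1])))
E
python3 st.py
```

```text
2.9667 [ 0.50866642 -0.16400346  0.04743214] [-0.31  0.39 -0.28  0.91 -0.    1.91] [-1.1 -1.2 -0.9] [-0.149  0.267  0.175] 0.013029146563456072
-37.19323151426571
```

Request:
move_arm([
  {"twist": [0, 0, -0.9], "travel": [0, 0, 0], "claw": 5},
  {"twist": [0, 0, -0.9], "travel": [0, 0, 0], "claw": 5},
  {"twist": [0, 0, -0.9], "travel": [0, 0, 0], "claw": 5},
  {"twist": [0, 0, -0.9], "travel": [0, 0, 0], "claw": 5},
  {"twist": [0, 0, -0.9], "travel": [0, 0, 0], "claw": 5},
  {"twist": [0, 0, -0.9], "travel": [0, 0, 0], "claw": 5},
  {"twist": [0, 0, -0.9], "travel": [0, 0, 0], "claw": 5},
  {"twist": [0, 0, -0.9], "travel": [0, 0, 0], "claw": 5},
])

```text
t: 3.63
tool_pos: [0.5089, -0.1641, 0.0475]
orientation: [3.108, 0.458, 0.0]
force: [-0.5, -1.0, -1.9]
grip_width: 0.0133
```

```bash
python3 st.py
python3 - <<'E'
from h import *
p,K,T=cam('wrist')
save('w4',cv2.resize(p[150:384,130:390],None,fx=2.5,fy=2.5,interpolation=cv2.INTER_CUBIC))
E
```

```text
3.6333 [ 0.508921   -0.16408424  0.04753482] [-0.31  0.39 -0.28  0.91 -0.    2.54] [-0.5 -1.  -1.9] [-0.11  -0.023  0.052] 0.013306652729472276
-73.22481771629576
```

View pics/w4.png

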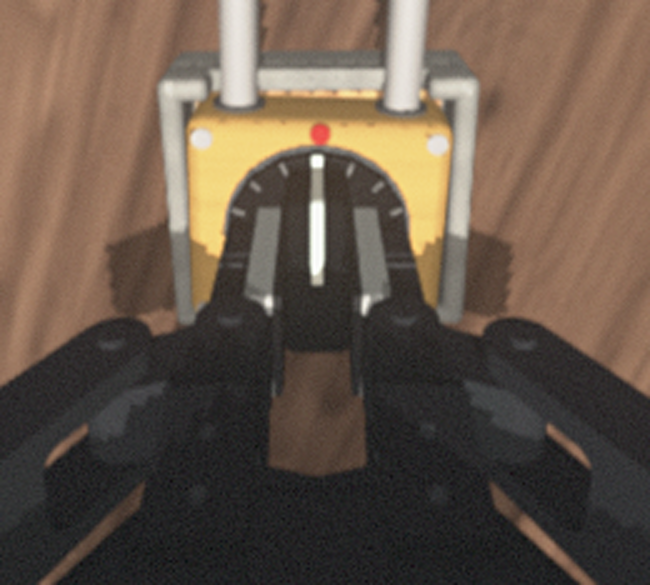

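The white line at (318,160) now stands at the red dot at (320,132), and the bar is gripped squarely. I'll let go and move to the shackle.

Request:
move_arm([
  {"twist": [0, 0, 0], "travel": [0, 0, 0], "claw": 88},
  {"twist": [0, 0, 0], "travel": [0, 0, 0], "claw": 88},
  {"twist": [0, 0, 0], "travel": [0, 0, 0], "claw": 88},
  {"twist": [0, 0, 0], "travel": [0, 0, 0.4], "claw": 88},
  {"twist": [0, 0, 0], "travel": [0, 0, 0.4], "claw": 88},
  {"twist": [0, 0, 0], "travel": [0.45, 0.14, 0], "claw": 88},
  {"twist": [0, 0, 0], "travel": [0.45, 0.14, 0], "claw": 88},
  {"twist": [0, 0, 0], "travel": [0.43, 0.14, 0], "claw": 88},
])

```text
t: 4.35
tool_pos: [0.563, -0.1471, 0.0799]
orientation: [3.106, 0.466, 0.002]
force: [-0.4, -0.4, 0.4]
grip_width: 0.0749
```

```bash
python3 - <<'E'
from h import *
p,K,T=cam('wrist')
save('w5',cv2.resize(p[150:384,130:390],None,fx=2.5,fy=2.5,interpolation=cv2.INTER_CUBIC))
E
python3 st.py
```

```text
4.4 [ 0.56554358 -0.14611054  0.07963687] [-0.25  0.45 -0.09  1.03  0.    2.59] [-2.7  2.3 -0.4] [0.161 0.151 0.015] 0.07545241092533381
-72.86193519011546
```

View pics/w5.png

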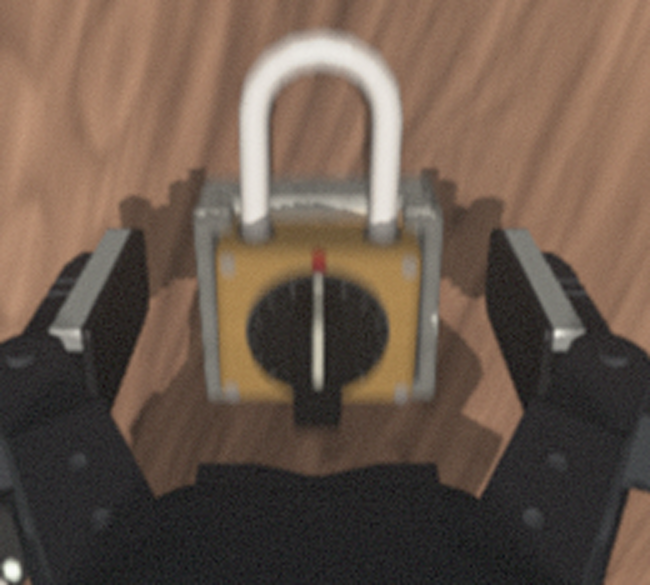

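Request:
move_arm([
  {"twist": [0, 0, 0], "travel": [0, 0, -0.4], "claw": 88},
  {"twist": [0, 0, 0], "travel": [0, 0, -0.4], "claw": 88},
  {"twist": [0, 0, 0], "travel": [0, 0, -0.4], "claw": 88},
  {"twist": [0, 0, 0], "travel": [0, 0, -0.4], "claw": 88},
  {"twist": [0, 0, 0], "travel": [0, 0, -0.05], "claw": 65},
  {"twist": [0, 0, 0], "travel": [0, 0, 0], "claw": 50},
  {"twist": [0, 0, 0], "travel": [0, 0, 0], "claw": 50},
  {"twist": [0, 0, 0], "travel": [0, 0, 0], "claw": 50},
], force=30)

```text
t: 5.07
tool_pos: [0.5625, -0.1473, 0.0143]
orientation: [3.107, 0.465, 0.002]
force: [-0.1, 0.4, -1.2]
grip_width: 0.0479
```

```bash
python3 st.py
```

```text
5.0667 [ 0.56251112 -0.14733579  0.01431811] [-0.26  0.51 -0.18  0.88 -0.    2.59] [-0.1  0.4 -1.2] [-0.003  0.058 -0.025] 0.04787814565774033
-72.97672431583078
```

Request:
move_arm([
  {"twist": [0, 0, 0], "travel": [0.095, 0.03, 0], "claw": 50},
  {"twist": [0, 0, 0], "travel": [0.095, 0.03, 0], "claw": 50},
  {"twist": [0, 0, 0], "travel": [0.095, 0.03, 0], "claw": 50},
  {"twist": [0, 0, 0], "travel": [0.095, 0.03, 0], "claw": 50},
  {"twist": [0, 0, 0], "travel": [0, 0, 0], "claw": 50},
])

```text
t: 5.48
tool_pos: [0.5784, -0.1422, 0.0136]
orientation: [3.107, 0.465, 0.002]
force: [2.1, 0.0, 1.1]
grip_width: 0.0476
```

```bash
python3 st.py
```

```text
5.4833 [ 0.57839463 -0.14218758  0.01355105] [-0.24  0.53 -0.14  0.9   0.    2.6 ] [2.1 0.  1.1] [-0.047 -0.358  0.035] 0.047634804486605696
-72.9723896642102
```

Request:
move_arm([
  {"twist": [0, 0, 0], "travel": [0.024, 0.0075, 0], "claw": 50},
  {"twist": [0, 0, 0], "travel": [0.024, 0.0075, 0], "claw": 50},
  {"twist": [0, 0, 0], "travel": [0.024, 0.0075, 0], "claw": 50},
  {"twist": [0, 0, 0], "travel": [0, 0, 0], "claw": 50},
])

```text
t: 5.82
tool_pos: [0.5802, -0.1415, 0.0134]
orientation: [3.107, 0.464, 0.0]
force: [0.5, -1.2, 1.8]
grip_width: 0.0479
```

```bash
python3 st.py
```

```text
5.8167 [ 0.58020348 -0.14153725  0.01336313] [-0.24  0.54 -0.14  0.9  -0.    2.61] [ 0.5 -1.2  1.8] [-0.351  0.103  0.162] 0.047858963888060636
-73.00325639254069
```

Request:
move_arm([
  {"twist": [0, 0, 0], "travel": [0.024, 0.0075, 0], "claw": 50},
  {"twist": [0, 0, 0], "travel": [0.024, 0.0075, 0], "claw": 50},
  {"twist": [0, 0, 0], "travel": [0, 0, 0], "claw": 50},
])

```text
t: 6.07
tool_pos: [0.5805, -0.1413, 0.0128]
orientation: [3.107, 0.464, -0.005]
force: [-9.1, -5.8, 1.5]
grip_width: 0.0476
```

```bash
python3 st.py;python3 - <<'E'
from h import *
p,K,T=cam('wrist')
save('w6',cv2.resize(p[150:384,130:390],None,fx=2.5,fy=2.5,interpolation=cv2.INTER_CUBIC))
E
```

```text
6.0667 [ 0.58051563 -0.14126353  0.01278309] [-0.24  0.54 -0.13  0.9  -0.    2.61] [-9.1 -5.8  1.5] [-1.054  1.819  0.451] 0.04758249129488097
-73.01270382260694
```

View pics/w6.png

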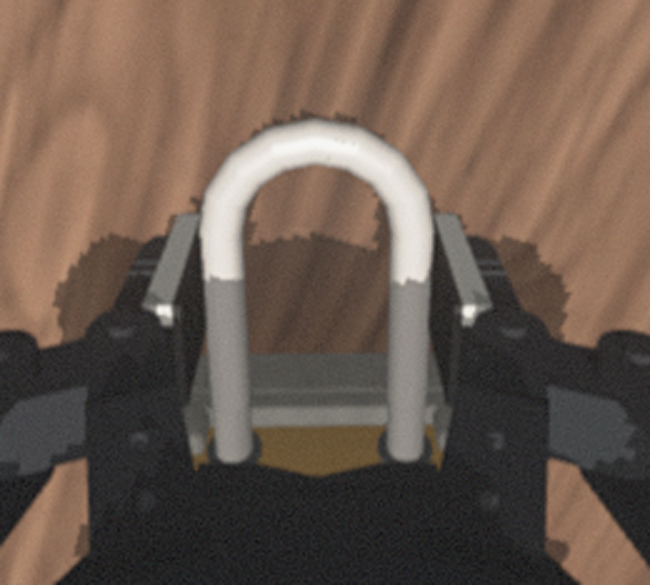

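The shackle has hit its stop: about 11 N, with about 18–19 mm of travel. I'll release it and go back to the bar grip.

Request:
move_arm([
  {"twist": [0, 0, 0], "travel": [-0.025, -0.008, 0], "claw": 80},
  {"twist": [0, 0, 0], "travel": [0, 0, 0], "claw": 80},
  {"twist": [0, 0, 0], "travel": [0, 0, 0], "claw": 80},
  {"twist": [0, 0, 0], "travel": [0, 0, 0.35], "claw": 80},
  {"twist": [0, 0, 0], "travel": [0, 0, 0.45], "claw": 80},
  {"twist": [0, 0, 0], "travel": [0, 0, 0.45], "claw": 80},
  {"twist": [0, 0, 0], "travel": [0, 0, 0.45], "claw": 80},
  {"twist": [0, 0, 0], "travel": [0, 0, 0], "claw": 60},
])

```text
t: 6.78
tool_pos: [0.583, -0.1415, 0.0849]
orientation: [3.105, 0.464, 0.008]
force: [0.9, 0.4, 0.7]
grip_width: 0.058
```

Request:
move_arm([
  {"twist": [0, 0, 0], "travel": [-0.35, -0.11, 0], "claw": 45},
  {"twist": [0, 0, 0], "travel": [-0.35, -0.11, 0], "claw": 45},
  {"twist": [0, 0, 0], "travel": [-0.35, -0.11, 0], "claw": 45},
  {"twist": [0, 0, 0], "travel": [-0.35, -0.11, 0], "claw": 45},
  {"twist": [0, 0, 0], "travel": [-0.38, -0.12, 0], "claw": 45},
  {"twist": [0, 0, 0], "travel": [0, 0, 0], "claw": 45},
])

```text
t: 7.28
tool_pos: [0.5076, -0.164, 0.081]
orientation: [-3.107, -0.463, 0.002]
force: [-0.7, -0.1, 0.3]
grip_width: 0.0384
```

```bash
python3 st.py;python3 - <<'E'
from h import *
p,K,T=cam('wrist')
save('w7',cv2.resize(p[100:384,130:390],None,fx=2.1,fy=2.1,interpolation=cv2.INTER_CUBIC))
E
```

```text
7.2833 [ 0.50759683 -0.16397272  0.08096886] [-0.31  0.36 -0.23  0.98 -0.    2.53] [-0.7 -0.1  0.3] [0.026 0.012 0.061] 0.038401237449771836
-73.05280290655085
```

View pics/w7.png

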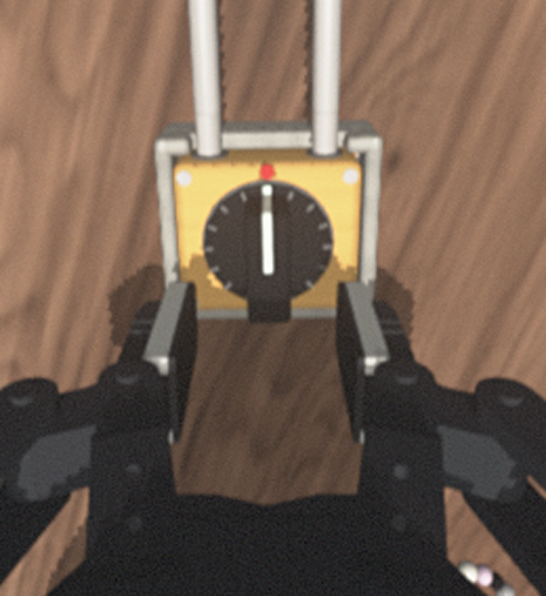

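Request:
move_arm([
  {"twist": [0, 0, 0], "travel": [0.05, 0.015, -0.3], "claw": 45},
  {"twist": [0, 0, 0], "travel": [0, 0, -0.3], "claw": 45},
  {"twist": [0, 0, 0], "travel": [0, 0, -0.27], "claw": 45},
  {"twist": [0, 0, 0], "travel": [0, 0, 0], "claw": 5},
  {"twist": [0, 0, 0], "travel": [0, 0, 0], "claw": 5},
  {"twist": [0, 0, 0], "travel": [0, 0, 0], "claw": 5},
  {"twist": [0, 0, 0], "travel": [0, 0, 0], "claw": 5},
  {"twist": [0, 0, 0], "travel": [0, 0, 0], "claw": 5},
], force=70)

```text
t: 8.0
tool_pos: [0.5122, -0.163, 0.047]
orientation: [3.107, 0.465, 0.001]
force: [-1.1, 1.0, -2.0]
grip_width: 0.0121
```

```bash
python3 st.py
```

```text
8.0 [ 0.51217773 -0.16304463  0.04695973] [-0.31  0.39 -0.27  0.91  0.    2.54] [-1.1  1.  -2. ] [ 0.009  0.003 -0.012] 0.012069916961375746
-72.9930348630368
```

Gripped at 12 mm. I'll lift slowly at first, then faster, for about 130 mm in total.

Request:
move_arm([
  {"twist": [0, 0, 0], "travel": [0, 0, 0.1], "claw": 5},
  {"twist": [0, 0, 0], "travel": [0, 0, 0.15], "claw": 5},
  {"twist": [0, 0, 0], "travel": [0, 0, 0.2], "claw": 5},
  {"twist": [0, 0, 0], "travel": [0, 0, 0.2], "claw": 5},
  {"twist": [0, 0, 0], "travel": [0, 0, 0.2], "claw": 5},
  {"twist": [0, 0, 0], "travel": [0, 0, 0.25], "claw": 5},
  {"twist": [0, 0, 0], "travel": [0, 0, 0.25], "claw": 5},
  {"twist": [0, 0, 0], "travel": [0, 0, 0.25], "claw": 5},
])

```text
t: 8.67
tool_pos: [0.5119, -0.163, 0.1118]
orientation: [3.107, 0.464, 0.001]
force: [0.1, 0.1, -2.9]
grip_width: 0.0123
```

Request:
move_arm([
  {"twist": [0, 0, 0], "travel": [0, 0, 0.3], "claw": 5},
  {"twist": [0, 0, 0], "travel": [0, 0, 0.3], "claw": 5},
  {"twist": [0, 0, 0], "travel": [0, 0, 0.3], "claw": 5},
  {"twist": [0, 0, 0], "travel": [0, 0, 0.3], "claw": 5},
  {"twist": [0, 0, 0], "travel": [0, 0, 0.3], "claw": 5},
  {"twist": [0, 0, 0], "travel": [0, 0, 0.2], "claw": 5},
  {"twist": [0, 0, 0], "travel": [0, 0, 0.1], "claw": 5},
  {"twist": [0, 0, 0], "travel": [0, 0, 0], "claw": 5},
])

```text
t: 9.33
tool_pos: [0.5122, -0.1632, 0.1834]
orientation: [3.106, 0.464, 0.002]
force: [1.0, 0.1, -2.9]
grip_width: 0.0122
```

```bash
python3 st.py;python3 - <<'E'
from h import *
p,K,T=cam('wrist');save('w8',cv2.resize(p[60:384,130:390],None,fx=1.8,fy=1.8,interpolation=cv2.INTER_CUBIC))
p,K,T=cam('side');save('s8',cv2.resize(p[40:300,150:400],None,fx=2.3,fy=2.3,interpolation=cv2.INTER_CUBIC))
p,K,T=cam('scene');save('c8',cv2.resize(p[40:300,150:400],None,fx=2.3,fy=2.3,interpolation=cv2.INTER_CUBIC))
E
python3 st.py
```

```text
9.3333 [ 0.51219262 -0.16316054  0.18344851] [-0.31  0.3  -0.04  1.23 -0.    2.54] [ 1.   0.1 -2.9] [-0.05   0.066 -0.003] 0.01218920253276364
-72.9981222502944
9.4833 [ 0.51150947 -0.16293449  0.18191275] [-0.31  0.3  -0.04  1.23  0.    2.54] [ 0.8  0.5 -3. ] [ 0.006 -0.029 -0.009] 0.012430235836743396
-73.00015954854553
```

View pics/w8.png

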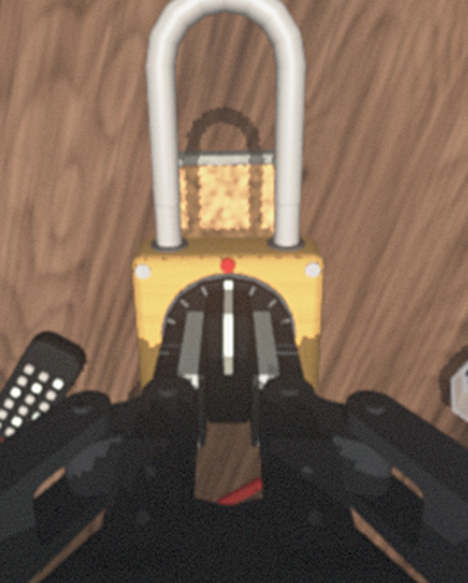

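View pics/s8.png

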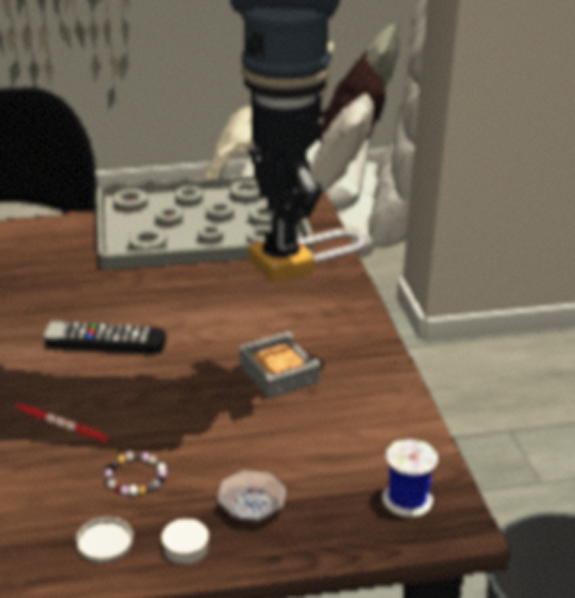

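View pics/c8.png

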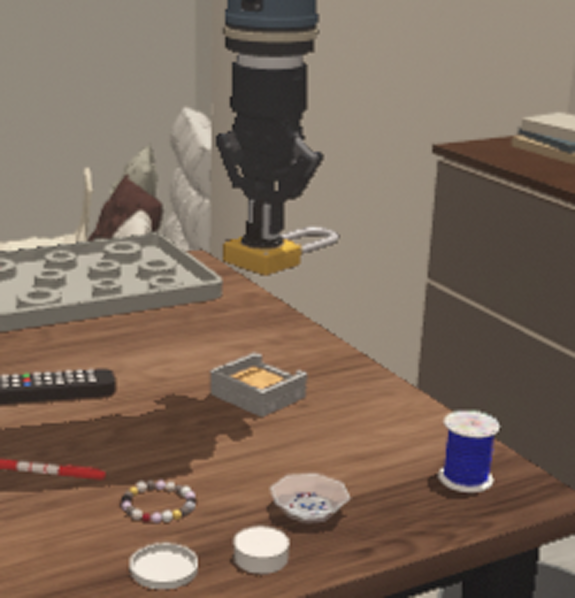

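Run:
```python
from h import *
p,K,T=cam('wrist');save('w9',p[30:384,130:390])
s=ctrl.observe()
z0=s['tool_pos'][2]-.031  # underside
m=cv2.inRange(cv2.cvtColor(p,cv2.COLOR_RGB2HSV),(0,0,150),(180,50,255));m[200:]=0;m[:,:200]=0;m[:,310:]=0
v,u=np.nonzero(m);i=v.argmin();tip=ray(K,T,u[v==v.min()].mean(),v.min(),z0+.012)
red=ray(K,T,130+228/1.8,60+265/1.8,z0+.024)
print(z0,v.min(),tip,red,np.linalg.norm((tip-red)[:2]), 'expect 67.5 shut, 85.5 open')
```

```text
0.15084187890496817 0 [ 0.6365191  -0.1317939   0.16284188] [ 0.53288129 -0.15677969  0.17484188] 0.10660714661144056 expect 67.5 shut, 85.5 open
```

```bash
python3 - <<'E'
from h import *
p,K,T=cam('wrist')
s=ctrl.observe();z0=s['tool_pos'][2]-.031
m=cv2.inRange(cv2.cvtColor(p,cv2.COLOR_RGB2HSV),(0,0,140),(180,60,255));m[195:]=0
n,l,st,_=cv2.connectedComponentsWithStats(m)
k=[i for i in range(1,n) if st[i,2]>60 and st[i,3]>60 and 190<st[i,0]<240];print(st[k])
for i in k:
    v,u=np.nonzero(l==i);tip=ray(K,T,u[v==v.min()].mean(),v.min(),z0+.012)
    red=ray(K,T,130+228/1.8,60+265/1.8,z0+.024);print(tip,np.linalg.norm((tip-red)[:2]))
E
python3 st.py
```

```text
[[ 211   47   89  148 4985]]
[ 0.61424099 -0.13097249  0.16287646] 0.08536498747010629
9.5833 [ 0.51141436 -0.16288669  0.18187646] [-0.31  0.3  -0.04  1.23  0.    2.54] [-0.4 -0.4 -2.7] [-0.015  0.047  0.071] 0.012332808389436298
-72.99806807853692
```

The bow tip measures 85.4 mm from the red dot; 85.5 mm is expected with the shackle fully out. The lock's underside is at about 15.1 cm. I'll hand the job in.

```bash
python3 -c "
from plant import ctrl
print(ctrl.sign_off())"
```

```text
the job is handed in; nothing more can be done
None
```

The padlock is open and held up by its dial bar, dial upward, at about 9.6 s of the 51 s allowed. I turned the dial three clicks clockwise to the red mark and pulled the shackle out to its stop. Then I lifted the lock straight out of the cradle.

My last checks, made before handing in:

- **Dial:** the white line stood at the red dot in the last wrist picture, with the lock already held up.
- **Shackle:** the bow tip measured 85.4 mm from the red dot; 85.5 mm is expected when fully out. Pulling force at the stop was about 11 N.
- **Height:** the lock's underside was about 15.1 cm above the table, worked out from the tool height. The lock looked level in both outside views.
- **Grip:** the fingers held steady at about 12 mm opening with 70 N set. The bar is listed as 14 mm wide, so the reading was about 2 mm under.
- **Surroundings:** the dish, spool and bracelet looked undisturbed in the camera views.

My first attempt to find the bow tip by mask picked up something else at the edge of the picture and gave 106.6 mm. I repeated it on the shackle's outline alone. No other check failed.

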